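# Set the repeat gauge and hold the cloth tensioner open

## Task

Get the cloth feed ready for threading: first draw the slide of the repeat gauge out by its upright post until its little index finger is level with the brass marker, and let go of it there. Then take the long white roller at the end of the sprung tension arm, wind the arm forward against its spring all the way to its stop, and finish holding it there by the roller, without letting go. Leave the other things on the table alone.

Things in the scene. Friction and masses are not known exactly. Their poses are not given: they have to be found in the camera images.
- gauge: Repeat gauge, fixed to the table: grey base strip 320 x 64 x 8 mm, on one half a round aluminium barrel (130 mm long, 30 mm across, top 39 mm above the table), on the other a steel rail (top 16 mm above the table). Origin: centre of the base's underside, on the table. x axis: along the rail from the barrel to the free end, the way the slide is drawn out; z up.
- gauge_slide (a joint): How far the slide is drawn out of the barrel, m: 0 fully in, 0.125 fully out, growing along the gauge's x axis; starts at 0 to 0.02. A spring (10 N/m, 0.5 N at 0) pulls it in, but its brake (3.5 N) is stronger: the slide stays where it is let go and moves either way under about 2 to 6 N.
- gauge_grip (a point): Centre of the top of the slide's upright round steel post: 16 mm across, standing 58 mm up from a dark steel block 36 x 36 mm whose top is 33 mm above the table; the post's top is 91 mm above the table. The post stands in the middle of the slide.
- gauge_index (a point): Tip of the slide's small steel index finger, 4 mm wide, which sticks out sideways (gauge's +y side) from the middle of the slide's block, 28 mm from the rail's centre line and 26 mm above the table. It lies at the same place along the rail as the post's centre.
- marker_tip (a point): Tip of the pointer (3 mm wide) of the brass marker, a fixed block 16 x 32 x 16 mm on the gauge's base, on the index finger's side of the rail; its top is 28 mm above the table. The point's axes are parallel to the gauge's. The slide is set when the index tip and this tip are at the same place along the gauge's x (they then touch or overlap). The slide starts 30 mm or more short of it.
- tensioner: Cloth tensioner, fixed to the table: grey base plate 130 x 90 x 10 mm, upright hanger plate and disc (110 mm across) with a dark pivot body; highest fixed point 155 mm above the table. Origin: centre of the base's underside. x axis: forward, the way the arm is wound; z up. The arm's hinge is parallel to y and passes 100 mm above the origin.
- tension_arm (a joint): Angle of the tension arm, rad: 0 at its back stop (start; leaning 0.61 back from upright, to the tensioner's -x), 1.13 at its forward stop (leaning 0.52 to +x). Its spring always pulls back: about 2.5 N at the roller at the start, 7 N at the forward stop. The arm is a steel plate 22 mm wide, 2 to 12 mm to the +y side of the tensioner's centre, with a short black idler half way along.
- roller: Long white roller at the arm's end, 18 mm across, 60 mm long, along the tensioner's y axis, turning freely on its axle. Origin: middle of its length on its axle, 110 mm from the arm's hinge axis, 42 mm to the tensioner's +y side; 190 mm above the table at the start, 195 mm at the forward stop. One end is at the arm plate, the other has a thin flange 22 mm across. Its own turn means nothing.
- paint_jar: Bystander: closed glass jar, 56 mm across, 65 mm tall, near the gauge's barrel. Origin: centre of its underside.
- brush: Bystander: paint brush, 180 mm long, lying beside the tensioner. Origin: under its middle.
- drink_can: Bystander: drink can, 66 mm across, 115 mm tall, at the right of the table. Origin: centre of its underside.
- tape_roll: Bystander: flat roll of paper tape, 90 mm across, 25 mm tall, between the robot and the two devices. Origin: centre of its underside.
- dye_pot: Bystander: open glass pot, 70 mm across, 50 mm tall, at the left of the table. Origin: centre of its underside.
There are look-alikes about, which are no part of the job. Leave any pink look-alike of the tensioner alone.

How it is judged:
On the way:
1. the gauge's index finger is within 5 mm of the marker along the rail and the slide has been let go, the tension arm still back (x of gauge_index in the frame of marker_tip between -0.005 and 0.005 m and distance between the grasp point and gauge_grip above 0.06 m and value of joint tension_arm below 0.3 rad), for 0.2 s.
At the end, for the whole second after the job is handed in: The robot holds the tension arm by its roller (contact force over 1 N) within 0.07 rad (4 degrees) of its forward stop, at rest, and the gauge's index finger is still within 5 mm of the marker along the rail (x of gauge_index in the frame of marker_tip between -0.005 and 0.005 m and value of joint tension_arm above 1.06 rad and velocity of joint tension_arm between -0.1 and 0.1 rad/s and contact force between any of the fingers, the arm and roller above 1 N); the arm keeps its last pose, push and grip.
It fails at once if a bystander is moved by more than 40 mm (distance of any of paint_jar, brush, drink_can, tape_roll, dye_pot from where it was at the start of the episode above 0.04 m).
It also fails if it takes over 53 s, if anything falls off the work surface, if the arm or the gripper's body presses on something with over 40 N, if the wrist force passes 120 N, or if a joint passes its speed limit or range.

## Robot

A 6-joint arm with a two-finger parallel gripper is mounted at the origin on the work surface. World frame = base frame: x ahead of the robot, y to its left, z up, the work surface at z = 0. Lengths are in m, angles in rad, forces in N, time in s.
With the tool pointing down it reaches from about 0.3 to 0.875 m from the base axis. Payload 6.4 kg.
Tool frame: the origin (TCP) lies midway between the tips of the shut fingers; the grasp point (between the pads) lies 19 mm behind it (ctrl.grip_point_offset is the distance from the TCP to the grasp point, in m); x points along the fingers, y is the direction in which the jaws open and shut, and the axes are right-handed (so a half turn about x gives the same grasp; the last joint's range is limited). The gripper opens to 85 mm and grips with 20 to 120 N. Pads are 22 mm wide; open, the fingers measure 114 mm over their backs; the gripper's body (76 mm by 85 mm) begins 54 mm behind the grasp point. The pads swing forward as they close: fully open they stand 13 mm farther back than shut.
Start: joints at [-1.523, 0.181, 1.607, -0, 1.354, -0.206], TCP at [0.144, -0.557, 0.231] pointing down, gripper open.
Joint ranges: [-2.99, 2.99], [-0.89, 2.07], [0.3, 2.58], [-1.14, 4.28], [0, 2.63], [-3.12, 3.12]. Speed limits (rad/s): [2.57, 2.57, 3.01, 3.14, 3.14, 3.14].

## Interface

Orientations are given as a unit quaternion [w, x, y, z].
In Python, from bench import ctrl gives the robot as it stands.
- The arm moves only by the tool apply_moves, never from a script. Its argument "deltas" is a list of rows, each an object with "delta_pos": the shift along the tool's x, y, z in units of 25 mm (1.0 is 25 mm), a list of three; "roll": the turn about the tool's x in units of 6 degrees (1.0 is 6 degrees). In form: [{"delta_pos": [dx, dy, dz], "roll": roll}, ...]. A call has 1 to 12 rows; each row is the pose to reach, as a shift and turn from the pose commanded when the call began, along the tool's axes at that moment; what a row does not reach only later rows make up. A row lasts 1/10 s, in which the tool goes at most 50 mm and 8.59 degrees, less where a joint would pass 70% of its speed; a pose out of reach is approached as far as the arm can. A call with a gripper value outside its range is refused whole. "hand" is the gripper command: -1 is shut, 1 is fully open, values between are in proportion, set as the call begins (left out, the last holds). The fingers move at their own pace and stop on an object; the grip force is fixed at half the most. Time passes only in rows, so rows that repeat a pose let the fingers close. It gives the time, the measured TCP pose, the force and the opening at its end, in the units of the state.
- ctrl.get_obs(): the state, without advancing time (a new reading comes with each control period).
- ctrl.camera(name): name is "scene" or "top"; returns (picture, depth): 384x512x3 uint8, red, green, blue; 384x512 float32, m along the optical axis (not along the pixel's ray), 0 where there is no reading.
- ctrl.camera_info(name): a dict with "vfov" (degrees; the focal length in pixels is half the picture's height over the tangent of half this angle, whatever the lens; pixels are square), "cx", "cy" (the principal point, pixels), "world_to_cam" (4x4, takes a point from world to camera coordinates). Camera axes: x right, y up, looking along -z (the intrinsics and any distortion apply to the point x, -y, -z); pixel columns grow to the right and rows downward; lengths in m; the calibration is good to about 2 mm. A picture is of the moment at which its call begins. camera_info takes no time and is no camera call.
- ctrl.hand_in(): hands the job in, once; it reports no verdict.
Trained networks look in the newest picture that a camera, given by its name, has taken for a name from the list of things; names that differ only in an ending like _2 or _b are one class to them, and where a whole thing is asked for, a point or a joint stands for the part that bears it (a point fixed in the world has none). Each returns a list of dicts, best first, with "p" (0 to 1); they miss things now and then, are a little off and sometimes report something else, mostly with a low value. They report only what shows in the picture. A call takes as long as a camera call. They do not tell look-alikes from the thing itself.
- ctrl.search_frame(camera, query): "at" ([column, row] in pixels, amid what is visible of it).
- ctrl.silhouettes(camera, query): "mask" (384x512 bool, what is visible of it) and "at" ([column, row] in pixels, amid what is visible of it).
The state is a dict: "time_s": time; "q": joint angles; "dq": joint speeds; "joint_efforts": joint torques, N m; "eef_pos": TCP position; "eef_rot": TCP orientation; "wrist_force": force on the tool from outside, world axes, zero at the start; "torque": the same for the moment, N m; "opening": opening from 0.0 (shut) to 1.0 (fully open).
Only numpy, scipy, OpenCV 4.12 (cv2) and the standard library are available. Lean on these libraries where they do the work, as an engineer would, in place of code of your own. Each camera call takes 0.05 s, during which the arm holds its last target.

## Working session

There is one attempt and no reset: what is moved stays moved. The work goes in short steps, Python scripts to look and compute and a tool call to move; the robot and the scene stay as the last step left them, time stands still between calls to the robot, and variables do not carry over. Pictures are saved under pics/ and viewed, and the job is handed in when it is done.

Besides the shell and the picture viewer there is one more tool, called after "Call:" as name(argument=value, ...) on one line, values as JSON. apply_moves: Moves the arm, as the interface text tells. Its arguments: {"type":"object","properties":{"deltas":{"type":"array","items":{"type":"object","properties":{"delta_pos":{"type":"array","items":{"type":"number"}},"roll":{"type":"number"}}}},"hand":{"type":"number"}},"required":["deltas"]}

```bash
ls; mkdir -p pics; python3 - <<'E'
from bench import ctrl
import cv2
print(ctrl.get_obs())
for n in("scene","top"):
    im,d=ctrl.camera(n); cv2.imwrite(f"pics/{n}0.png",cv2.resize(im[:,:,::-1],(800,600),interpolation=cv2.INTER_CUBIC))
    i=ctrl.camera_info(n); print(n,i)
E
```

```text
pics
{'time_s': 0.0, 'q': array([-1.52326171e+00,  1.81541240e-01,  1.60801000e+00, -1.16178171e-05,
        1.35378283e+00, -2.06308908e-01]), 'dq': array([-4.71489855e-04,  4.63493375e-05,  1.13238813e-03, -4.59746277e-04,
        1.25735936e-03,  1.43269157e-03]), 'joint_efforts': array([-2.60633287e-04, -4.44863999e+01, -3.51336157e+01, -2.24174860e-04,
        9.08530637e-03,  3.73162425e-05]), 'eef_pos': array([ 0.1443793 , -0.55601132,  0.23038307]), 'eef_rot': array([ 0.08889326,  0.70146343,  0.09012138, -0.70137378]), 'wrist_force': array([ 0.14236562,  0.00772111, -0.21765808]), 'torque': array([-0.01241236, -0.03229038,  0.02049931]), 'opening': 1.0001158729570752}
scene {'vfov': 43.415654395623335, 'cx': 259.26659603917864, 'cy': 198.39170248112168, 'world_to_cam': array([[ 0.276245  ,  0.96085358,  0.02119213, -0.13676976],
       [-0.55829227,  0.14248242,  0.81731787,  0.18513215],
       [ 0.78230329, -0.23761138,  0.57579718, -1.8710135 ],
       [ 0.        ,  0.        ,  0.        ,  1.        ]])}
top {'vfov': 51.47734881434775, 'cx': 259.4857688740566, 'cy': 192.27496127965043, 'world_to_cam': array([[ 0.00874742, -0.99984027, -0.01558599, -0.01205367],
       [ 0.99716904,  0.00755785,  0.07481165, -0.50350457],
       [-0.0746819 , -0.01619628,  0.99707587, -1.30235526],
       [ 0.        ,  0.        ,  0.        ,  1.        ]])}
```

View pics/scene0.png

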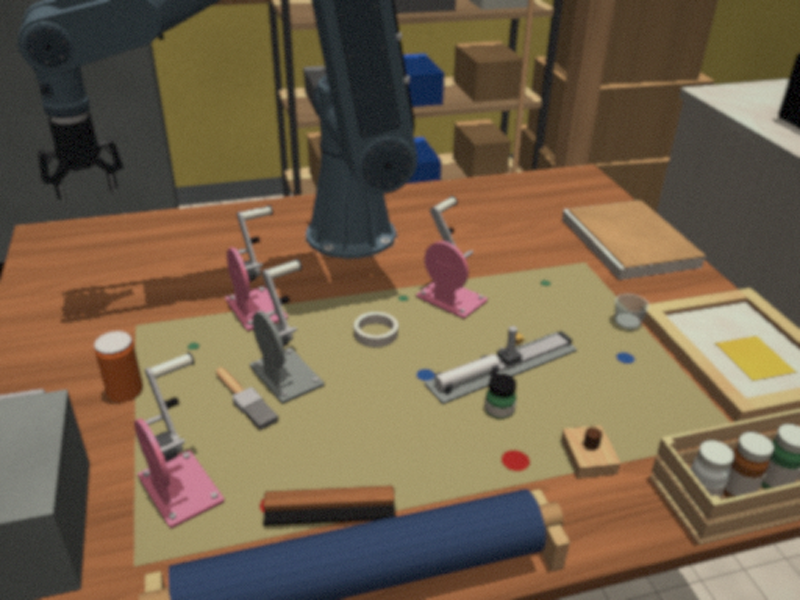

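View pics/top0.png

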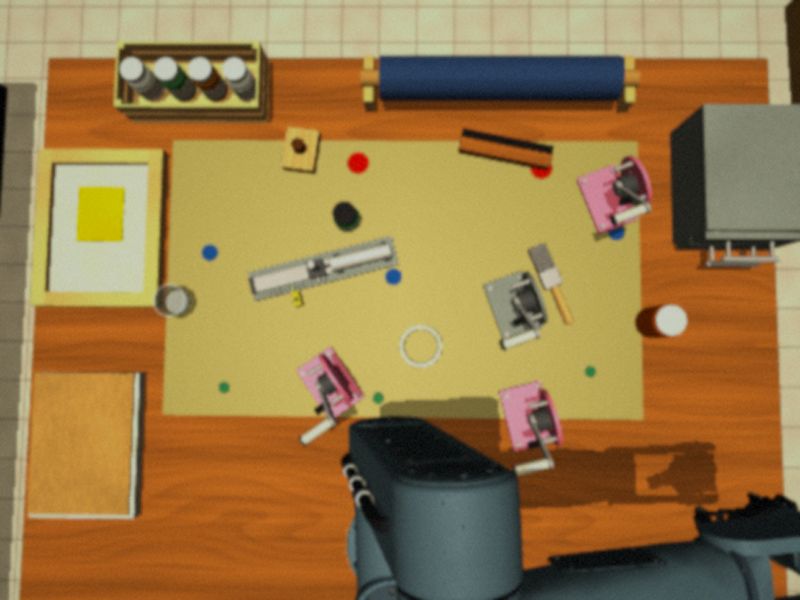

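Candidates for the tensioner (scene view px): grey one at (285,360), and pink look-alikes at (255,290), (452,275) and (175,470). The grey one is the one described. There is only one gauge, at (505,365). I'll take close crops and measure.

```bash
cat > h.py <<'E'
from bench import ctrl
import numpy as np, cv2
def K(n):
    i=ctrl.camera_info(n); f=192/np.tan(np.radians(i["vfov"]/2)); return f,i["cx"],i["cy"],np.array(i["world_to_cam"])
def cloud(n,d):
    f,cx,cy,M=K(n); v,u=np.mgrid[0:384,0:512]
    P=np.stack([(u-cx)/f*d,-(v-cy)/f*d,-d],-1)
    R,t=M[:3,:3],M[:3,3]
    return (P-t)@R
def proj(n,X):
    f,cx,cy,M=K(n); p=np.atleast_2d(X)@M[:3,:3].T+M[:3,3]
    return np.stack([cx+f*p[:,0]/-p[:,2],cy-f*p[:,1]/-p[:,2]],-1)
def ray_z(n,u,v,z):
    f,cx,cy,M=K(n); R,t=M[:3,:3],M[:3,3]; c=-R.T@t
    r=R.T@np.array([(u-cx)/f,-(v-cy)/f,-1]); return c+r*(z-c[2])/r[2]
def crop(im,x0,y0,x1,y1,name):
    s=min(800/(x1-x0),600/(y1-y0)); c=im[y0:y1,x0:x1,::-1]
    cv2.imwrite(name,cv2.resize(c,None,fx=s,fy=s,interpolation=cv2.INTER_CUBIC)); return s
E
python3 - <<'E'
from h import *
for n in("scene","top"):
    im,d=ctrl.camera(n); np.savez(f"{n}.npz",im=im,d=d)
    if n=="top":
        crop(im,150,140,260,205,"pics/gt.png"); crop(im,300,160,375,230,"pics/tt.png")
    else:
        crop(im,265,195,375,260,"pics/gs.png"); crop(im,150,155,220,265,"pics/ts.png")
    C=cloud(n,d)
    for q in("gauge","gauge_slide","marker_tip","gauge_grip","gauge_index","tensioner","tension_arm","roller","paint_jar","tape_roll","drink_can","brush","dye_pot"):
        try:
            for s in ctrl.silhouettes(n,q)[:4]:
                m=s["mask"]&(d>0); P=C[m]
                print(n,q,round(s["p"],2),np.round(s["at"],1),m.sum(),np.round(np.median(P,0),3),np.round(np.percentile(P,98,axis=0),3),np.round(np.percentile(P,2,axis=0),3))
        except Exception as e: print(q,e)
E
```

```text
scene gauge 0.57 [318.9 234.4] 1630 [0.592 0.167 0.015] [0.64  0.323 0.071] [0.526 0.021 0.002]
scene gauge 0.31 [327.1 224.5] 214 [0.578 0.182 0.034] [0.593 0.211 0.09 ] [0.512 0.165 0.001]
scene gauge_slide 0.62 [323.6 228.3] 207 [0.579 0.182 0.034] [0.594 0.203 0.09 ] [0.559 0.165 0.016]
scene gauge_slide 0.16 [183.7 172.9] 129 [ 0.429 -0.214  0.197] [ 0.442 -0.185  0.202] [ 0.416 -0.242  0.185]
scene gauge_grip 0.6 [326.1 225.9] 231 [0.578 0.183 0.033] [0.593 0.229 0.091] [0.507 0.165 0.003]
scene gauge_index 0.73 [ 76.9 237.1] 1007 [ 0.489 -0.523  0.081] [ 0.499 -0.494  0.118] [ 0.445 -0.553  0.008]
scene gauge_index 0.63 [332.3 225.2] 225 [0.578 0.183 0.033] [0.593 0.221 0.09 ] [0.519 0.165 0.002]
scene tensioner 0.93 [159.9 177.7] 1095 [ 0.265 -0.276  0.093] [ 0.329 -0.219  0.199] [ 0.189 -0.311  0.002]
scene tensioner 0.86 [178.3 223.8] 1934 [ 0.503 -0.241  0.043] [ 0.563 -0.183  0.199] [ 0.203 -0.283  0.001]
scene tensioner 0.81 [110.7 301.8] 2454 [ 0.741 -0.441  0.014] [ 0.796 -0.388  0.199] [ 0.655 -0.487  0.007]
scene tensioner 0.63 [288.3 174.8] 1533 [0.345 0.135 0.081] 
[... 2922 characters left out ...]
 0.008]
top roller 0.42 [201.4 277.9] 140 [0.251 0.15  0.199] [0.272 0.176 0.205] [0.229 0.125 0.004]
top paint_jar 0.77 [222.  138.9] 256 [0.675 0.118 0.064] [0.702 0.143 0.069] [0.655 0.096 0.02 ]
top tape_roll 0.47 [272.4 213.6] 252 [ 0.415 -0.047  0.025] [ 0.452 -0.001  0.03 ] [ 0.366 -0.083 -0.002]
top drink_can 0.77 [422.9 205.6] 558 [ 0.46  -0.511  0.113] [ 0.489 -0.494  0.12 ] [ 0.431 -0.551  0.014]
top brush 0.82 [348.8 175.5] 530 [ 0.56  -0.31   0.019] [ 0.624 -0.274  0.025] [ 0.464 -0.356 -0.   ]
top brush 0.47 [221.5 137.8] 270 [0.675 0.118 0.064] [0.702 0.144 0.069] [0.655 0.094 0.007]
top dye_pot 0.84 [105.6 191.7] 364 [0.502 0.496 0.022] [0.528 0.517 0.053] [0.47  0.453 0.002]
```

View pics/gt.png

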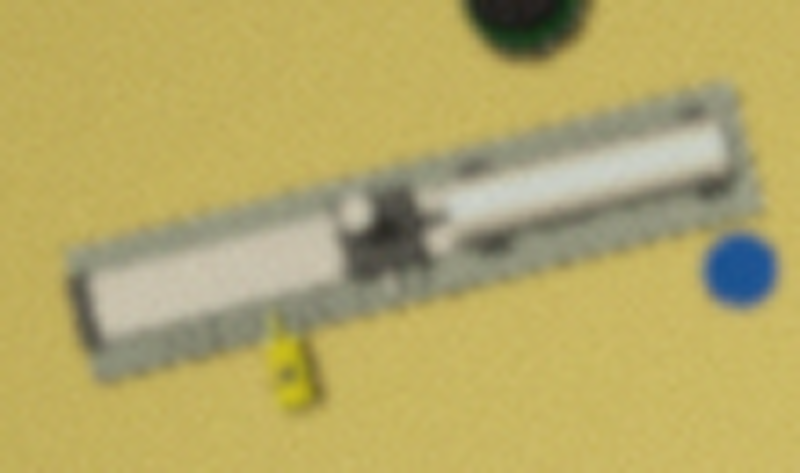

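View pics/gs.png

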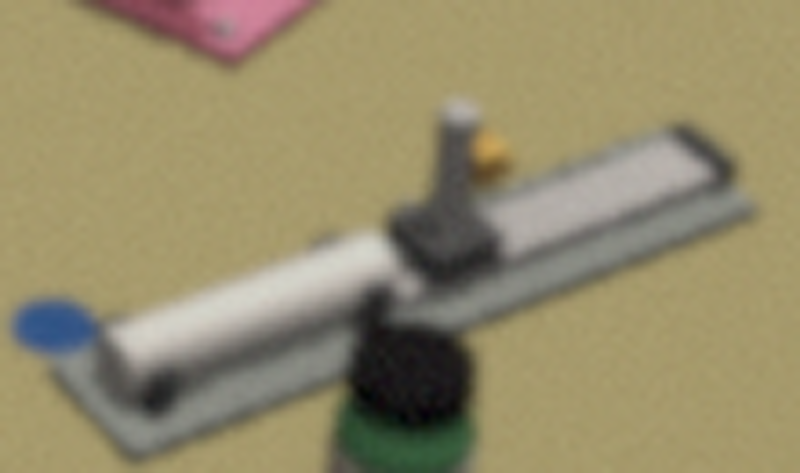

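View pics/tt.png

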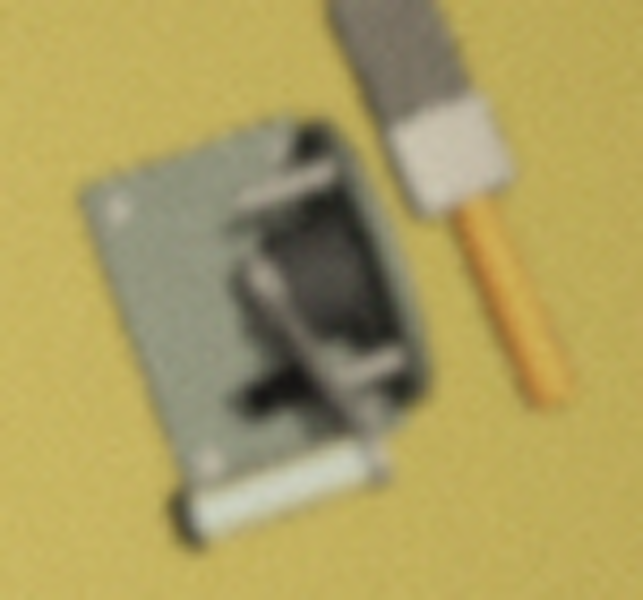

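View pics/ts.png

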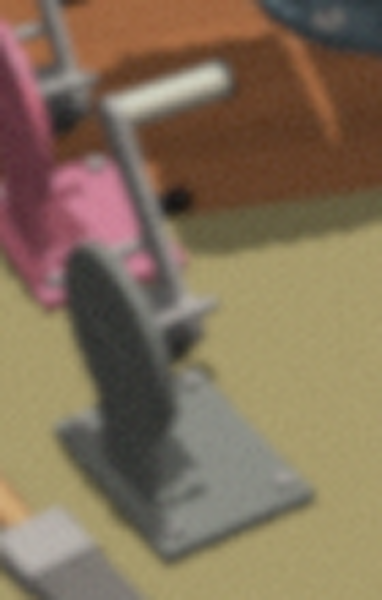

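```bash
python3 - <<'E'
from h import *
g=lambda x,y,z:ray_z("top",150+x/7.27-.43,140+y/7.27-.43,z)
c=[g(68,250,.008),g(735,85,.008),g(762,210,.008),g(100,380,.008)]
c=np.array(c); print(c.round(4)); print("len",np.linalg.norm(c[0]-c[1]),np.linalg.norm(c[3]-c[2]),np.linalg.norm(c[0]-c[3]))
ctr=c.mean(0); gx=(c[0]-c[1]+c[3]-c[2])[:2]; gx/=np.linalg.norm(gx); gy=np.array([-gx[1],gx[0]]); print("ctr",ctr,"gx",gx,"yaw",np.degrees(np.arctan2(gx[1],gx[0])))
def loc(p): return [(p[:2]-ctr[:2])@gx,(p[:2]-ctr[:2])@gy]
mt=g(273,315,.026); it=g(392,285,.026); post=g(357,212,.091)
for n,p in (("mt",mt),("it",it),("post",post)): print(n,p.round(4),np.round(loc(p),4))
d=np.load("top.npz")["d"];C=cloud("top",d);im=np.load("top.npz")["im"]
m=(C[...,2]>.083)&(C[...,2]<.1)&(abs(C[...,0]-.57)<.05)&(abs(C[...,1]-.18)<.05); print("post cloud",m.sum(),C[m].mean(0))
d2=np.load("scene.npz")["d"];C2=cloud("scene",d2)
m=(C2[...,2]>.045)&(C2[...,2]<.1)&(abs(C2[...,0]-.57)<.04)&(abs(C2[...,1]-.18)<.04); print("post scene",m.sum(),C2[m].mean(0))
# brass in scene & top
for n,D,CC in(("top",im,C),("scene",np.load("scene.npz")["im"],C2)):
    h=cv2.cvtColor(D,cv2.COLOR_RGB2HSV)
    m=(abs(CC[...,0]-.52)<.05)&(abs(CC[...,1]-.2)<.08)&(h[...,1]>175)
    vv,uu=np.nonzero(m); print(n,"brass",m.sum(),uu.mean(),vv.mean(),np.median(CC[m],0),CC[m].min(0),CC[m].max(0),np.round(loc(np.median(CC[m],0)),4))
# base cloud via minAreaRect
m=(abs(C[...,0]-.575)<.12)&(abs(C[...,1]-.17)<.2)&(C[...,2]>.0055)&(C[...,2]<.06)
# tensioner roller
for n,CC in(("top",C),("scene",C2)):
    m=(CC[...,2]>.183)&(CC[...,2]<.21)&(abs(CC[...,0]-.425)<.05)&(abs(CC[...,1]+.22)<.06)
    P=CC[m]; mu=P[:,:2].mean(0); w=np.linalg.svd(P[:,:2]-mu)[2][0]; t=(P[:,:2]-mu)@w; print(n,"roller",m.sum(),P.mean(0),w,np.degrees(np.arctan2(w[1],w[0])),t.min(),t.max(),P[:,2].max())
g2=lambda x,y,z:ray_z("top",300+x/8.57-.43,160+y/8.57-.43,z)
print("T corners",g2(85,190,.01),g2(285,120,.01), g2(200,492,.2),g2(375,470,.19))
E
```

```text
[[0.5637 0.3316 0.008 ]
 [0.6428 0.0232 0.008 ]
 [0.5845 0.0101 0.008 ]
 [0.5034 0.3151 0.008 ]]
len 0.31844435808972216 0.3156380615987807 0.06251983064994161
ctr [0.57361797 0.16999852 0.008     ] gx [-0.25269398  0.96754625] yaw 104.63698528291974
mt [0.5324 0.2321 0.026 ] [0.0705 0.0242]
it [0.5465 0.178  0.026 ] [0.0146 0.0242]
post [0.5713 0.1835 0.091 ] [ 0.0137 -0.0011]
post cloud 20 [0.56961601 0.18327227 0.09088558]
post scene 74 [0.57684408 0.18361687 0.07231301]
top brass 38 189.78947368421052 190.89473684210526 [0.50772531 0.22222669 0.02395903] [ 0.49226808  0.21480415 -0.00171496] [0.5194498  0.23310734 0.03030232] [0.0672 0.0506]<stdin>:17: RuntimeWarning: Mean of empty slice.
  ret = ret.dtype.type(ret / rcount)
  return _methods._mean(a, axis=axis, dtype=dtype,
  ret = um.true_divide(
Traceback (most recent call last):
ValueError: zero-size array to reduction operation minimum which has no identity
```

```bash
python3 - <<'E'
from h import *
d=np.load("top.npz")["d"];C=cloud("top",d);im=np.load("top.npz")["im"]
d2=np.load("scene.npz")["d"];C2=cloud("scene",d2)
for n,CC in(("top",C),("scene",C2)):
    m=(CC[...,2]>.183)&(CC[...,2]<.21)&(abs(CC[...,0]-.425)<.05)&(abs(CC[...,1]+.22)<.06)
    P=CC[m]; mu=P[:,:2].mean(0); w=np.linalg.svd(P[:,:2]-mu)[2][0]; t=(P[:,:2]-mu)@w; print(n,"roller",m.sum(),P.mean(0),w,np.degrees(np.arctan2(w[1],w[0])),t.min(),t.max(),P[:,2].max())
g2=lambda x,y,z:ray_z("top",300+x/8.57-.43,160+y/8.57-.43,z)
print("T corners",g2(85,190,.01),g2(285,120,.01),"roller ends", g2(200,520,.19),g2(370,462,.19))
# base plate points
m=(C[...,2]>.005)&(C[...,2]<.016)&(abs(C[...,0]-.49)<.09)&(abs(C[...,1]+.23)<.055)
h=cv2.cvtColor(im,cv2.COLOR_RGB2HSV); m&=h[...,1]<70
pts=C[m][:,:2].astype(np.float32); print(m.sum(), cv2.minAreaRect(pts*1000), pts.min(0),pts.max(0))
R=None
o=ctrl.get_obs(); q=o["eef_rot"]
from scipy.spatial.transform import Rotation as Ro
print(Ro.from_quat(q,scalar_first=True).as_matrix().round(3))
E
```

```text
top roller 174 [ 0.42338789 -0.22037599  0.19760762] [ 0.37941978 -0.92522464] -67.70225296322825 -0.036244119555346954 0.0349069663094155 0.20768126869169526
scene roller 169 [ 0.43095013 -0.22017758  0.19463342] [-0.34654918  0.9380318 ] 110.2763923626943 -0.0329035155487615 0.039106826291169974 0.2035075929866642
T corners [ 0.54078541 -0.17448562  0.01      ] [ 0.56876829 -0.25233832  0.01      ] roller ends [ 0.41180924 -0.19307093  0.19      ] [ 0.43164618 -0.24983247  0.19      ]
596 ((495.98370361328125, -232.66310119628906), (123.9635238647461, 83.69950866699219), 18.958467483520508) [ 0.4268524  -0.28461424] [ 0.5673499  -0.17583601]
[[-0.     0.251 -0.968]
 [ 0.    -0.968 -0.251]
 [-1.    -0.     0.   ]]
```

Grey tensioner and the gauge are confirmed: the top crop shows the post top at full-image px (199,169), index finger at (204,179) and brass pointer at (187.5,183). The gripper is already aligned with the rail, so I'll lift and travel over.

Call:
apply_moves(deltas=[{"delta_pos": [-1.5, 0, 0], "roll": 0}, {"delta_pos": [-3, -1, -1], "roll": 0}, {"delta_pos": [-3.6, -2.2, -2.2], "roll": 0}, {"delta_pos": [-3.6, -3.4, -3.4], "roll": 0}, {"delta_pos": [-3.6, -4.6, -4.6], "roll": 0}, {"delta_pos": [-3.6, -5.8, -5.8], "roll": 0}, {"delta_pos": [-3.6, -7, -7], "roll": 0}, {"delta_pos": [-3.6, -8.2, -8.2], "roll": 0}, {"delta_pos": [-3.6, -9.4, -9.4], "roll": 0}, {"delta_pos": [-3.6, -10.6, -10.6], "roll": 0}, {"delta_pos": [-3.6, -11.8, -11.8], "roll": 0}, {"delta_pos": [-3.6, -13, -13], "roll": 0}], hand=1)

```text
time_s: 2.7
eef_pos: [0.3779, -0.1588, 0.3216]
eef_rot: [0.09, 0.702, 0.089, -0.701]
wrist_force: [0.1, -0.3, -0.9]
opening: 0.999
```

Call:
apply_moves(deltas=[{"delta_pos": [0, -1.2, -1.2], "roll": 0}, {"delta_pos": [0, -2.4, -2.4], "roll": 0}, {"delta_pos": [0, -3.6, -3.6], "roll": 0}, {"delta_pos": [0, -4.8, -4.8], "roll": 0}, {"delta_pos": [0, -6, -6], "roll": 0}, {"delta_pos": [0, -7.2, -7.2], "roll": 0}, {"delta_pos": [0, -8.4, -8.4], "roll": 0}, {"delta_pos": [0, -9.6, -9.4], "roll": 0}, {"delta_pos": [0, -10.6, -10.4], "roll": 0}, {"delta_pos": [0, -11.4, -11], "roll": 0}, {"delta_pos": [0, -11.4, -11], "roll": 0}, {"delta_pos": [0, -11.4, -11], "roll": 0}])

```text
time_s: 3.9
eef_pos: [0.5718, 0.1847, 0.3209]
eef_rot: [-0.09, -0.701, -0.09, 0.702]
wrist_force: [1.1, 0.1, -0.0]
opening: 1.0
```

Call:
apply_moves(deltas=[{"delta_pos": [1.5, 0, 0], "roll": 0}, {"delta_pos": [3, 0, 0], "roll": 0}, {"delta_pos": [4.5, 0, 0], "roll": 0}, {"delta_pos": [6, 0, 0], "roll": 0}, {"delta_pos": [7.2, 0, 0], "roll": 0}, {"delta_pos": [8, 0, 0], "roll": 0}, {"delta_pos": [8.8, 0, 0], "roll": 0}, {"delta_pos": [9.5, 0, 0], "roll": 0}, {"delta_pos": [10.2, 0, 0], "roll": 0}, {"delta_pos": [10.7, 0, 0], "roll": 0}, {"delta_pos": [10.7, 0, 0], "roll": 0}, {"delta_pos": [10.7, 0, 0], "roll": 0}], hand=1)

```text
time_s: 5.1
eef_pos: [0.5722, 0.184, 0.0543]
eef_rot: [0.089, 0.702, 0.089, -0.701]
wrist_force: [0.4, -0.3, -0.1]
opening: 1.001
```

```bash
python3 - <<'E'
from h import *
im,d=ctrl.camera("scene"); crop(im,265,155,395,250,"pics/gs1.png")
E
```

```text
(no output)
```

View pics/gs1.png

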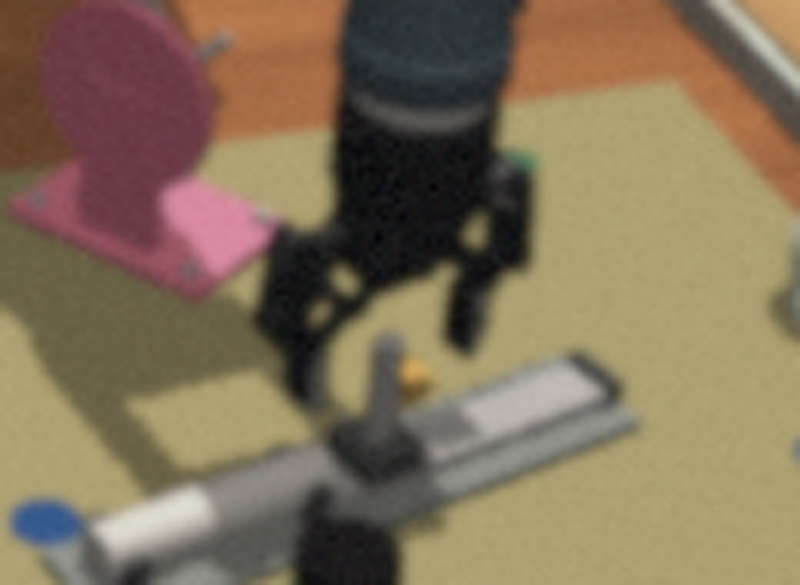

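The post (crop px ~(385,385)) stands between the open fingers. Closing.

Call:
apply_moves(deltas=[{"delta_pos": [0, 0, 0], "roll": 0}, {"delta_pos": [0, 0, 0], "roll": 0}, {"delta_pos": [0, 0, 0], "roll": 0}, {"delta_pos": [0, 0, 0], "roll": 0}, {"delta_pos": [0, 0, 0], "roll": 0}, {"delta_pos": [0, 0, 0], "roll": 0}, {"delta_pos": [0, 0, 0], "roll": 0}, {"delta_pos": [0, 0, 0], "roll": 0}], hand=-1)

```text
time_s: 5.95
eef_pos: [0.5721, 0.1845, 0.0541]
eef_rot: [0.09, 0.701, 0.09, -0.701]
wrist_force: [-1.6, -1.2, 4.7]
opening: 0.172
```

```bash
python3 - <<'E'
from h import *
print(ctrl.get_obs()["eef_pos"])
im,d=ctrl.camera("scene"); crop(im,285,175,375,242,"pics/gs2.png")
im,d=ctrl.camera("top"); crop(im,150,140,260,205,"pics/gt2.png")
E
```

```text
[0.57208835 0.18452224 0.05408578]
```

View pics/gs2.png

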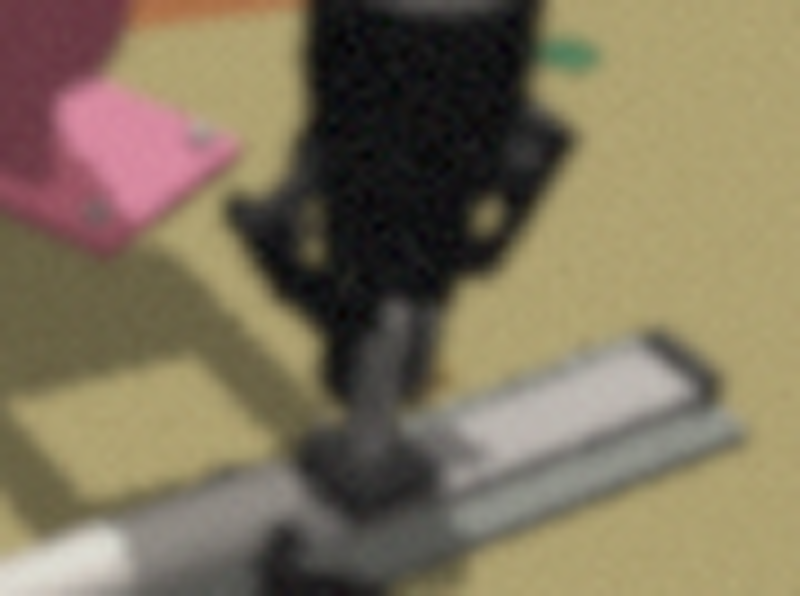

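View pics/gt2.png

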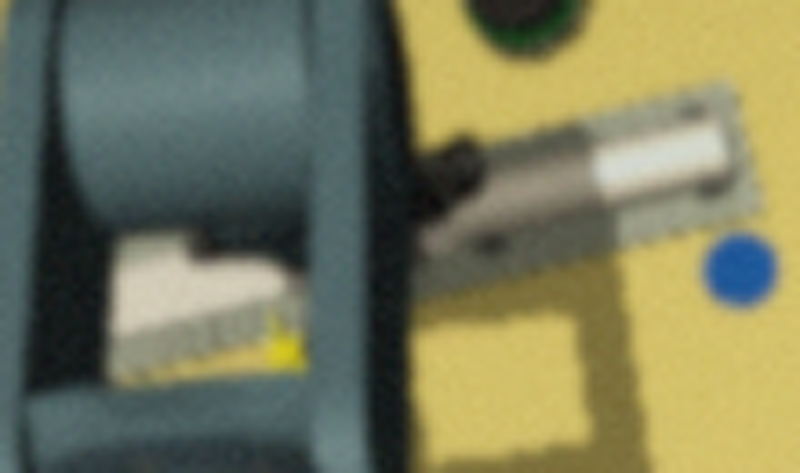

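Call:
apply_moves(deltas=[{"delta_pos": [0, -0.2, 0], "roll": 0}, {"delta_pos": [0, -0.5, 0], "roll": 0}, {"delta_pos": [0, -0.8, 0], "roll": 0}, {"delta_pos": [0, -1.1, 0], "roll": 0}, {"delta_pos": [0, -1.4, 0], "roll": 0}, {"delta_pos": [0, -1.7, 0], "roll": 0}, {"delta_pos": [0, -1.95, 0], "roll": 0}, {"delta_pos": [0, -2.15, 0], "roll": 0}, {"delta_pos": [0, -2.2, 0], "roll": 0}, {"delta_pos": [0, -2.2, 0], "roll": 0}, {"delta_pos": [0, -2.2, 0], "roll": 0}])

```text
time_s: 7.15
eef_pos: [0.5581, 0.2373, 0.0541]
eef_rot: [-0.09, -0.701, -0.089, 0.702]
wrist_force: [-3.2, -4.4, 6.5]
opening: 0.172
```

```bash
python3 - <<'E'
from h import *
im,d=ctrl.camera("scene"); crop(im,295,165,395,240,"pics/gs3.png")
im,d=ctrl.camera("top"); crop(im,150,140,260,205,"pics/gt3.png")
E
```

```text
(no output)
```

View pics/gs3.png

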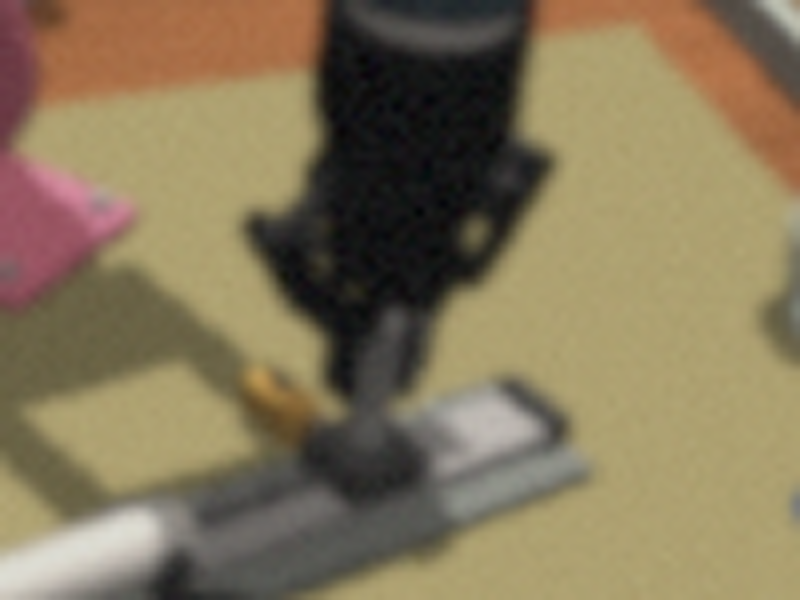

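View pics/gt3.png

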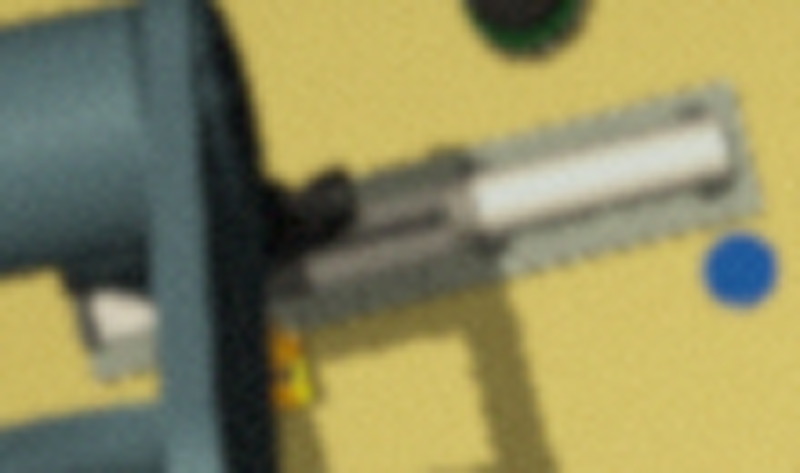

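Call:
apply_moves(deltas=[{"delta_pos": [0, 0, 0], "roll": 0}, {"delta_pos": [0, 0, 0], "roll": 0}, {"delta_pos": [0, 0, 0], "roll": 0}, {"delta_pos": [0, 0, 0], "roll": 0}, {"delta_pos": [0, 0, 0], "roll": 0}, {"delta_pos": [0, 0, 0], "roll": 0}], hand=1)

```text
time_s: 7.85
eef_pos: [0.5582, 0.2378, 0.0537]
eef_rot: [0.089, 0.701, 0.089, -0.701]
wrist_force: [0.4, -0.4, 0.2]
opening: 1.003
```

Call:
apply_moves(deltas=[{"delta_pos": [-0.8, 0, 0], "roll": 0}, {"delta_pos": [-2, 0, 0], "roll": 0}, {"delta_pos": [-3.5, 0, 0], "roll": 0}, {"delta_pos": [-5, 0, 0], "roll": 0}, {"delta_pos": [-6.5, 0, 0], "roll": 0}, {"delta_pos": [-8, 0, 0], "roll": 0}, {"delta_pos": [-9.5, 1, 0], "roll": 0}, {"delta_pos": [-10, 3, 0], "roll": 0}, {"delta_pos": [-10, 5, 0], "roll": 0}, {"delta_pos": [-10, 7, 0], "roll": 0}, {"delta_pos": [-10, 8, 0], "roll": 0}, {"delta_pos": [-10, 8, 0], "roll": 0}])

```text
time_s: 9.05
eef_pos: [0.6091, 0.0402, 0.3035]
eef_rot: [-0.088, -0.702, -0.087, 0.702]
wrist_force: [0.5, 0.8, -0.3]
opening: 1.001
```

```bash
python3 - <<'E'
from h import *
im,d=ctrl.camera("scene"); crop(im,295,185,375,245,"pics/gs4.png");np.savez("scene2.npz",im=im,d=d)
im,d=ctrl.camera("top"); crop(im,160,150,240,205,"pics/gt4.png");np.savez("top2.npz",im=im,d=d)
print(ctrl.get_obs()["eef_pos"])
E
```

```text
[0.60834641 0.04377904 0.30358619]
```

View pics/gs4.png

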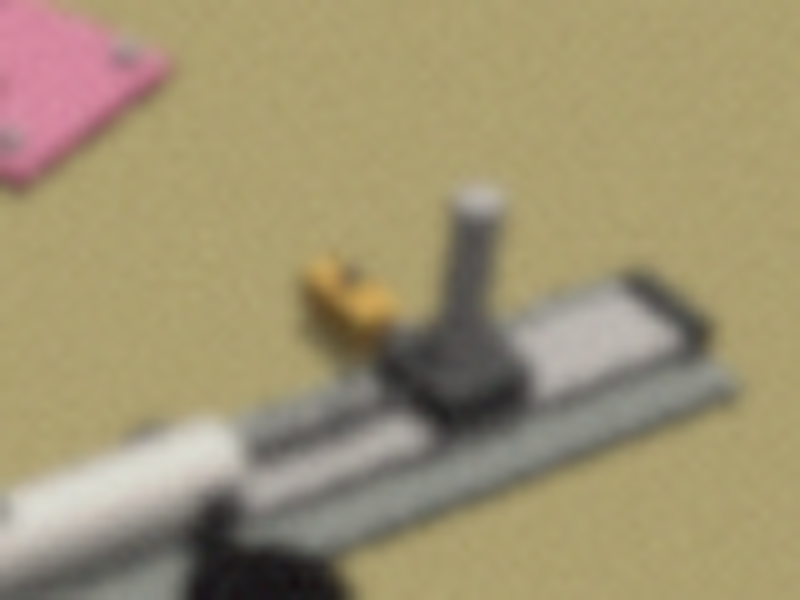

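View pics/gt4.png

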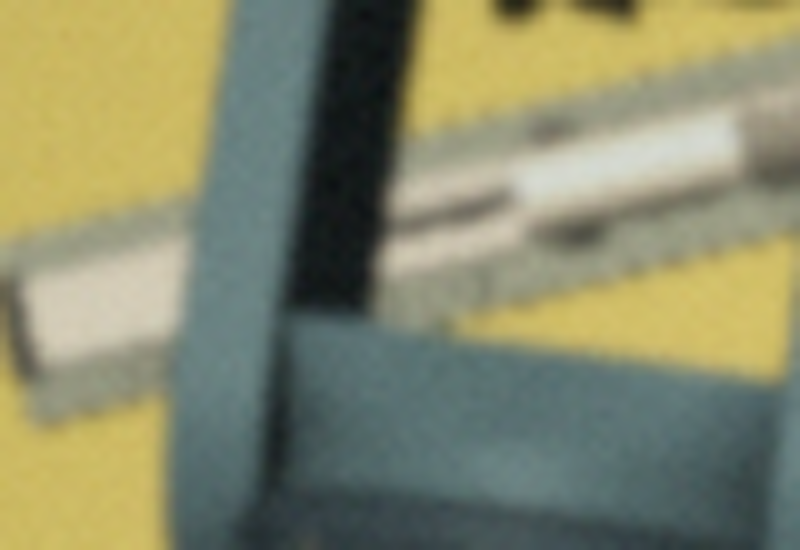

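Call:
apply_moves(deltas=[{"delta_pos": [-0.4, 1, 1], "roll": 0}, {"delta_pos": [-1, 2.2, 2.2], "roll": 0}, {"delta_pos": [-1, 3.4, 3.4], "roll": 0}, {"delta_pos": [-1, 4.6, 4.6], "roll": 0}, {"delta_pos": [-1, 5.8, 5.8], "roll": 0}, {"delta_pos": [-1, 7, 7], "roll": 0}, {"delta_pos": [-1, 8.2, 8.2], "roll": 0}, {"delta_pos": [-1, 9.4, 9.4], "roll": 0}, {"delta_pos": [-1, 10.4, 10.4], "roll": 0}, {"delta_pos": [-1, 11, 11.4], "roll": 0}, {"delta_pos": [-1, 11, 11.4], "roll": 0}])

```text
time_s: 10.25
eef_pos: [0.4004, -0.2945, 0.3288]
eef_rot: [-0.089, -0.701, -0.089, 0.702]
wrist_force: [0.9, 1.0, 0.3]
opening: 1.002
```

```bash
python3 - <<'E'
from h import *
im,d=ctrl.camera("top"); crop(im,160,150,240,205,"pics/gt5.png");np.savez("top2.npz",im=im,d=d)
print(ctrl.get_obs()["eef_pos"])
E
```

```text
[ 0.40141049 -0.29336831  0.32882175]
```

View pics/gt5.png

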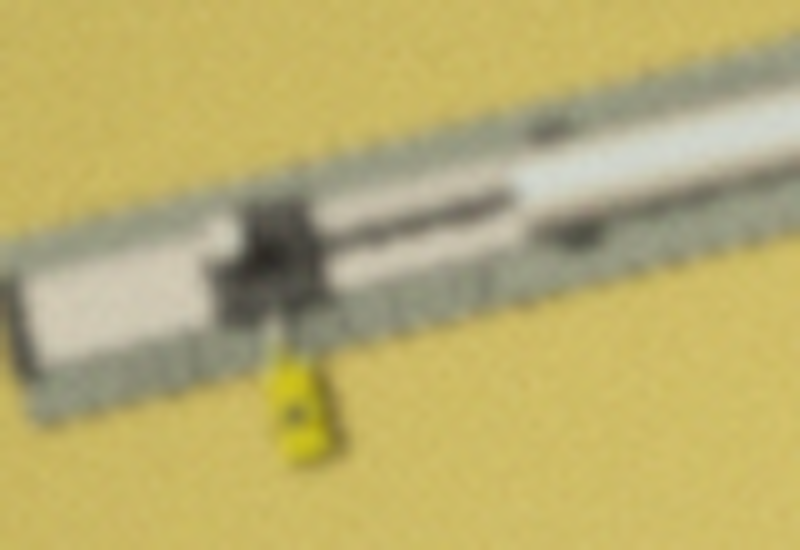

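Index finger at crop (275,335) meets the brass pointer, block axis extrapolating to about (279,335), so it is off by under 2 mm. Now the roller: I'll check the wrist range before turning.

```bash
python3 - <<'E'
from h import *
o=ctrl.get_obs(); print(o["q"],o["eef_pos"])
im,d=ctrl.camera("scene"); crop(im,120,90,260,195,"pics/s6.png")
E
```

```text
[-8.70622830e-01 -6.45781747e-02  1.66942273e+00  4.35582085e-04
  1.53679853e+00  4.47477118e-01] [ 0.40141049 -0.29336831  0.32882175]
```

View pics/s6.png

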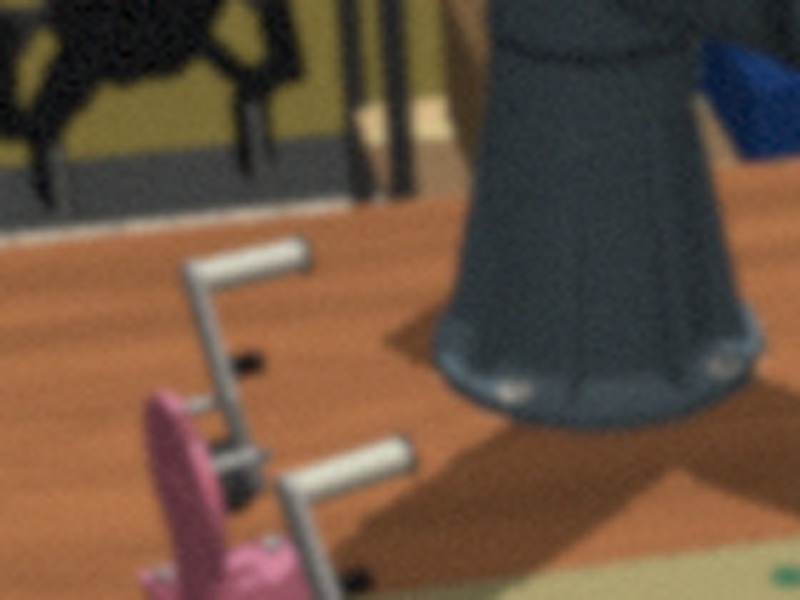

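Call:
apply_moves(deltas=[{"delta_pos": [0, -0.3, -0.2], "roll": 1.4}, {"delta_pos": [0, -0.6, -0.4], "roll": 2.8}, {"delta_pos": [0, -1, -0.6], "roll": 4.2}, {"delta_pos": [0, -1.4, -0.8], "roll": 5.6}, {"delta_pos": [0, -1.8, -1], "roll": 7}, {"delta_pos": [0, -2.1, -1.2], "roll": 8.4}, {"delta_pos": [0, -2.4, -1.4], "roll": 9.8}, {"delta_pos": [0, -2.8, -1.5], "roll": 11.2}, {"delta_pos": [0, -2.8, -1.5], "roll": 12.6}, {"delta_pos": [0, -2.8, -1.5], "roll": 14.1}, {"delta_pos": [0, -2.8, -1.5], "roll": 14.1}, {"delta_pos": [0, -2.8, -1.5], "roll": 14.1}], hand=1)

```text
time_s: 11.55
eef_pos: [0.4209, -0.2152, 0.3288]
eef_rot: [-0.404, 0.58, -0.404, -0.58]
wrist_force: [-0.1, 0.1, 0.3]
opening: 1.005
```

```bash
python3 - <<'E'
from h import *
from scipy.spatial.transform import Rotation as Ro
o=ctrl.get_obs(); R=Ro.from_quat(o["eef_rot"],scalar_first=True).as_matrix(); print(o["eef_pos"],R.round(3),o["q"][5])
print((R.T@(np.array([.420,-.217,.170])-o["eef_pos"])/.025).round(2))
E
```

```text
[ 0.42093384 -0.21515058  0.32884619] [[ 0.    -0.938 -0.347]
 [ 0.    -0.347  0.938]
 [-1.    -0.     0.   ]] 2.0630800710407513
[ 6.35  0.06 -0.06]
```

Call:
apply_moves(deltas=[{"delta_pos": [1, 0, 0], "roll": 0}, {"delta_pos": [2, 0, 0], "roll": 0}, {"delta_pos": [3, 0, 0], "roll": 0}, {"delta_pos": [3.8, 0, 0], "roll": 0}, {"delta_pos": [4.5, 0, 0], "roll": 0}, {"delta_pos": [5.2, 0, 0], "roll": 0}, {"delta_pos": [5.8, 0, 0], "roll": 0}, {"delta_pos": [6.3, 0, 0], "roll": 0}, {"delta_pos": [6.3, 0, 0], "roll": 0}])

```text
time_s: 12.45
eef_pos: [0.4195, -0.2153, 0.1696]
eef_rot: [0.405, -0.578, 0.405, 0.581]
wrist_force: [0.6, 0.5, 0.2]
opening: 1.0
```

```bash
python3 - <<'E'
from h import *
print(ctrl.get_obs()["eef_pos"])
im,d=ctrl.camera("scene"); crop(im,130,110,250,200,"pics/s7.png")
E
```

```text
[ 0.41953299 -0.21530142  0.1695531 ]
```

View pics/s7.png

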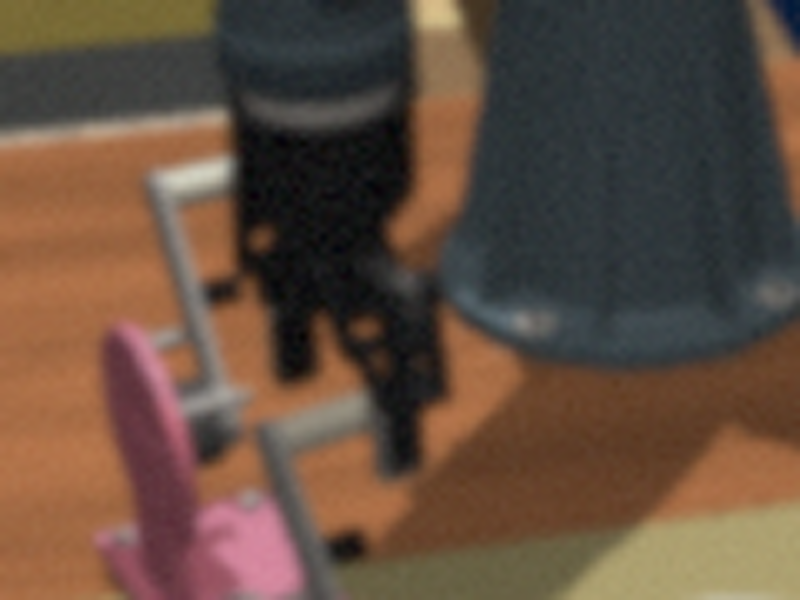

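The roller (crop (272,433)–(412,394)) lies between the fingers, around its middle once the near finger's forward offset is taken out. Closing.

Call:
apply_moves(deltas=[{"delta_pos": [0, 0, 0], "roll": 0}, {"delta_pos": [0, 0, 0], "roll": 0}, {"delta_pos": [0, 0, 0], "roll": 0}, {"delta_pos": [0, 0, 0], "roll": 0}, {"delta_pos": [0, 0, 0], "roll": 0}, {"delta_pos": [0, 0, 0], "roll": 0}, {"delta_pos": [0, 0, 0], "roll": 0}, {"delta_pos": [0, 0, 0], "roll": 0}], hand=-1)

```text
time_s: 13.3
eef_pos: [0.4232, -0.2157, 0.1723]
eef_rot: [-0.407, 0.581, -0.404, -0.577]
wrist_force: [11.5, 5.2, -0.9]
opening: 0.191
```

```bash
python3 - <<'E'
from h import *
print(ctrl.get_obs())
im,d=ctrl.camera("scene"); crop(im,130,110,250,200,"pics/s8.png")
th=np.linspace(-.61,.52,12)
print(np.c_[-.11*(np.cos(th)-np.cos(.61)),-.11*(np.sin(th)+np.sin(.61))].round(4)/.025)
E
```

```text
{'time_s': 13.3, 'q': array([-0.72549592,  0.01451664,  1.91438454,  0.00543062,  1.20799509,
        2.06613131]), 'dq': array([-0.00110611,  0.00176133, -0.00046058,  0.00021506,  0.00260703,
       -0.00158572]), 'joint_efforts': array([-4.75261107e+00, -3.34071565e+01, -3.02448320e+01, -3.27104531e+00,
        1.61017533e+00,  1.07429500e-02]), 'eef_pos': array([ 0.42320969, -0.21570394,  0.17225313]), 'eef_rot': array([-0.40746558,  0.58087416, -0.40427741, -0.5771627 ]), 'wrist_force': array([11.48374052,  5.15758148, -0.91887217]), 'torque': array([ 0.80932489, -1.84773721,  0.01669839]), 'opening': 0.19135838135141395}
[[-0.    -0.   ]
 [-0.24  -0.384]
 [-0.44  -0.788]
 [-0.596 -1.212]
 [-0.708 -1.652]
 [-0.772 -2.096]
 [-0.792 -2.548]
 [-0.768 -3.   ]
 [-0.696 -3.444]
 [-0.576 -3.88 ]
 [-0.416 -4.304]
 [-0.212 -4.708]]
```

View pics/s8.png

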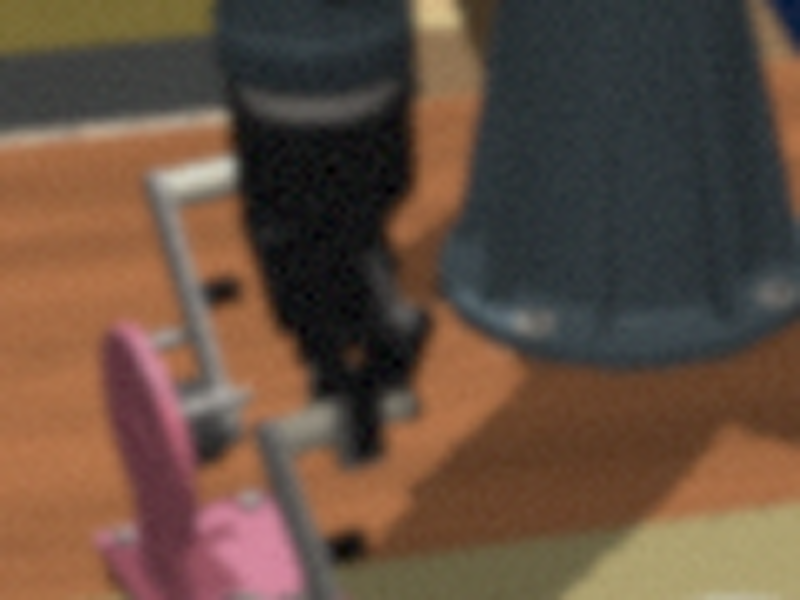

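Gripped at mid-roller (near finger crop ~(360,430), opening matches 18 mm). Now winding forward along the arc.

Call:
apply_moves(deltas=[{"delta_pos": [-0.15, -0.3, 0], "roll": 0}, {"delta_pos": [-0.27, -0.55, 0], "roll": 0}, {"delta_pos": [-0.38, -0.75, 0], "roll": 0}, {"delta_pos": [-0.47, -0.95, 0], "roll": 0}, {"delta_pos": [-0.55, -1.15, 0], "roll": 0}, {"delta_pos": [-0.62, -1.37, 0], "roll": 0}, {"delta_pos": [-0.68, -1.6, 0], "roll": 0}, {"delta_pos": [-0.73, -1.82, 0], "roll": 0}, {"delta_pos": [-0.77, -2.05, 0], "roll": 0}, {"delta_pos": [-0.8, -2.3, 0], "roll": 0}, {"delta_pos": [-0.81, -2.5, 0], "roll": 0}, {"delta_pos": [-0.81, -2.7, 0], "roll": 0}])

```text
time_s: 14.55
eef_pos: [0.4838, -0.1934, 0.192]
eef_rot: [0.406, -0.579, 0.406, 0.579]
wrist_force: [-5.5, -0.2, 3.6]
opening: 0.193
```

Call:
apply_moves(deltas=[{"delta_pos": [0.01, -0.2, 0], "roll": 0}, {"delta_pos": [0.03, -0.4, 0], "roll": 0}, {"delta_pos": [0.06, -0.6, 0], "roll": 0}, {"delta_pos": [0.1, -0.82, 0], "roll": 0}, {"delta_pos": [0.15, -1.03, 0], "roll": 0}, {"delta_pos": [0.21, -1.24, 0], "roll": 0}, {"delta_pos": [0.28, -1.45, 0], "roll": 0}, {"delta_pos": [0.36, -1.67, 0], "roll": 0}, {"delta_pos": [0.45, -1.88, 0], "roll": 0}, {"delta_pos": [0.54, -2.08, 0], "roll": 0}, {"delta_pos": [0.58, -2.2, 0], "roll": 0}, {"delta_pos": [0.58, -2.2, 0], "roll": 0}])

```text
time_s: 15.75
eef_pos: [0.534, -0.175, 0.1775]
eef_rot: [0.405, -0.578, 0.407, 0.58]
wrist_force: [-11.9, -2.0, 7.7]
opening: 0.188
```

Call:
apply_moves(deltas=[{"delta_pos": [0.02, -0.1, 0], "roll": 0}, {"delta_pos": [0.04, -0.2, 0], "roll": 0}, {"delta_pos": [0.04, -0.2, 0], "roll": 0}, {"delta_pos": [0.04, -0.2, 0], "roll": 0}])

```text
time_s: 16.15
eef_pos: [0.5344, -0.1749, 0.1772]
eef_rot: [0.402, -0.575, 0.41, 0.582]
wrist_force: [-32.9, -6.8, 22.5]
opening: 0.191
```

```bash
python3 - <<'E'
from h import *
o=ctrl.get_obs();print(o["time_s"],o["eef_pos"],o["wrist_force"],np.abs(o["dq"]).max())
im,d=ctrl.camera("scene"); crop(im,130,110,250,200,"pics/s9.png")
im,d=ctrl.camera("top"); crop(im,160,150,240,205,"pics/gt9.png")
im,d=ctrl.camera("scene"); crop(im,295,185,375,245,"pics/gs9.png")
E
```

```text
16.15 [ 0.53435048 -0.17488702  0.17717563] [-32.85778084  -6.76734558  22.5348406 ] 0.003181709133818955
```

View pics/s9.png

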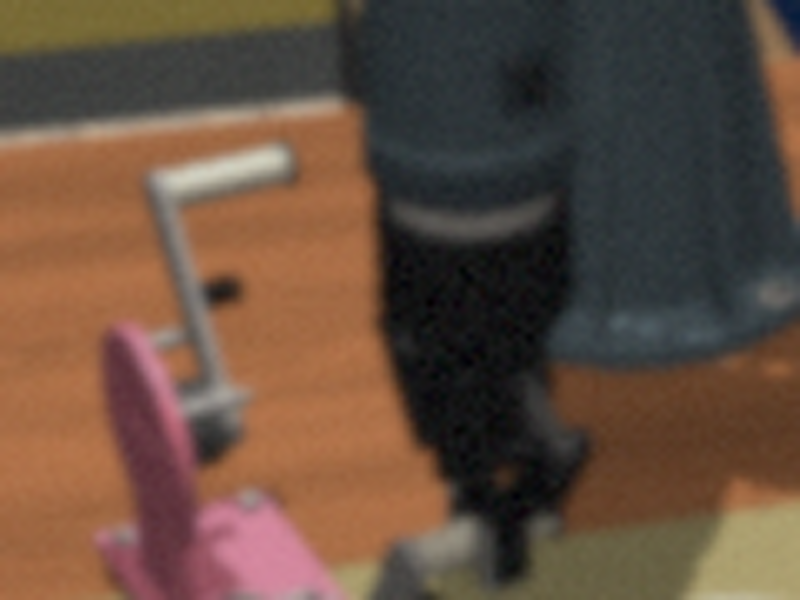

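View pics/gt9.png

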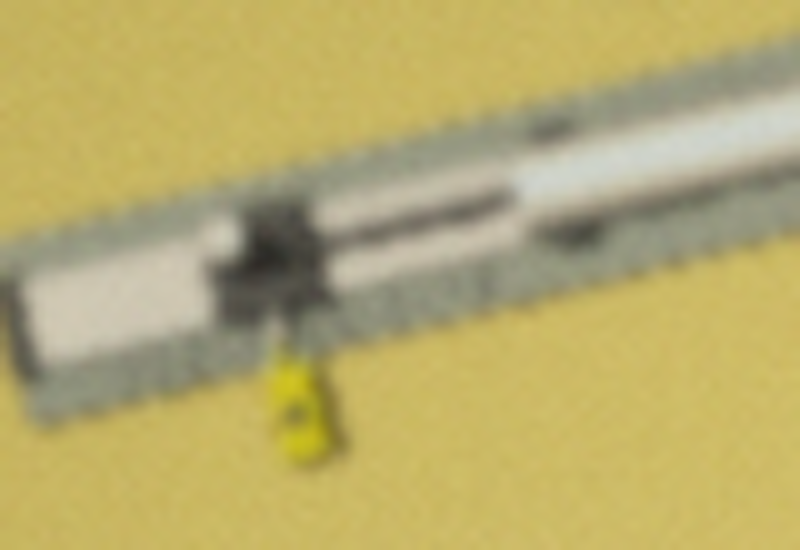

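View pics/gs9.png

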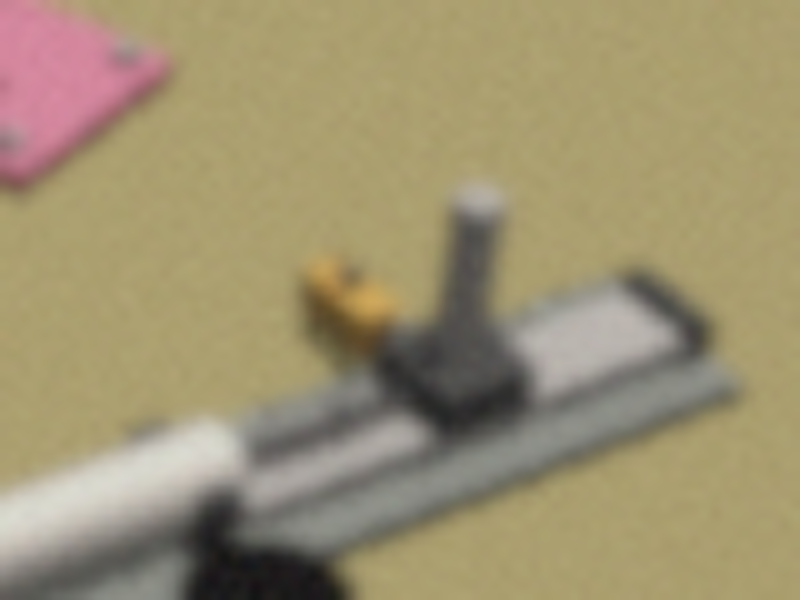

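Hard stop reached: another 5 mm of command moved it 0.4 mm and the force jumped. I'll ease the push a little so it rests comfortably, then check.

Call:
apply_moves(deltas=[{"delta_pos": [-0.03, 0.1, 0], "roll": 0}, {"delta_pos": [-0.03, 0.1, 0], "roll": 0}, {"delta_pos": [-0.03, 0.1, 0], "roll": 0}, {"delta_pos": [-0.03, 0.1, 0], "roll": 0}, {"delta_pos": [-0.03, 0.1, 0], "roll": 0}])

```text
time_s: 16.8
eef_pos: [0.5342, -0.1749, 0.1773]
eef_rot: [0.404, -0.577, 0.408, 0.581]
wrist_force: [-22.2, -4.3, 13.9]
opening: 0.185
```

```bash
python3 - <<'E'
from h import *
im,d=ctrl.camera("top"); C=cloud("top",d); crop(im,290,130,390,205,"pics/tt9.png")
o=ctrl.get_obs();print(o["time_s"],o["eef_pos"],o["wrist_force"],o["opening"],np.abs(o["dq"]).max())
E
```

```text
16.85 [ 0.53416931 -0.17494915  0.17734196] [-21.79096758  -4.73502449  14.28273925] 0.18726290645603952 0.0016898082520895863
```

View pics/tt9.png

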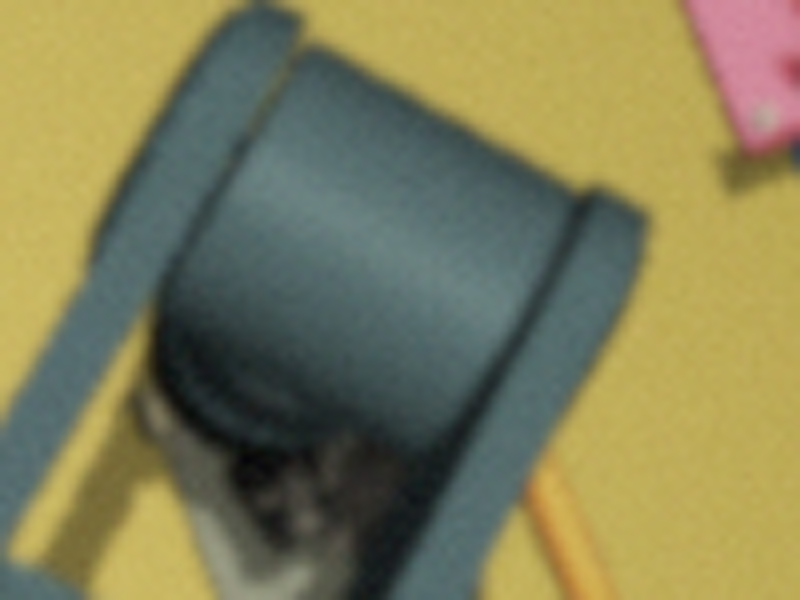

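The top view is covered by the wrist, with the brush handle (crop (570,540)) still in place. The hold is steady, so I'm handing in.

```bash
python3 -c "
from bench import ctrl
print(ctrl.hand_in())"
```

```text
the job is handed in; nothing more can be done
None
```

I set the gauge and wound the tension arm to its forward stop. The robot was still gripping the roller there when I handed the job in, at about 17 s. No verdict is reported, so what follows rests on my own checks.

- **Gauge:** I drew the slide out about 55 mm by its post and let go. In the top view the index finger met the brass pointer, off by about 2 mm or less along the rail. Pictures taken after the winding showed no change.
- **Tension arm:** I gripped the grey tensioner's roller near the middle and moved it about 118 mm forward along its arc, which matches the travel to the stop. It is on the hard stop: another 5 mm of commanded push moved it only 0.4 mm, and the wrist force rose to about 40 N. I eased that to about 26 N, and the arm was at rest.
- **Not confirmed:** In the last top view the wrist covered the roller, so the final arm angle rests on the travel and the force rather than a direct sight of it. I didn't re-measure the bystanders at the end, but no move should have touched them.

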